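Wind the carriage home and offer up its cover plate

ROBOT

A 7-joint arm with a two-finger parallel gripper is mounted at the origin on the work surface. World frame = base frame: x ahead of the robot, y to its left, z up, the work surface at z = 0. Lengths are in m, angles in rad, forces in N, time in s.
With the tool pointing down it reaches from about 0.425 to 0.925 m from the base axis. Payload 6.8 kg.
Tool frame: the origin (TCP) lies midway between the tips of the shut fingers; the grasp point (between the pads) lies 19 mm behind it (r.grip_point_offset is the distance from the TCP to the grasp point, in m); z points along the fingers, y is the direction in which the jaws open and shut (so a half turn about z gives the same grasp; the last joint's range is limited). The gripper opens to 85 mm and grips with 20 to 120 N. Pads are 22 mm wide; open, the fingers measure 114 mm over their backs; the gripper's body (76 mm by 85 mm) begins 54 mm behind the grasp point. The pads swing forward as they close: fully open they stand 13 mm farther back than shut.
Start: joints at [-0.108, 0.477, 0.022, 1.555, -0.011, 1.109, -0.083], TCP at [0.675, 0, 0.231] pointing down, gripper open.
Joint ranges: [-2.96, 2.96], [-0.34, 2.1], [-1.41, 1.46], [0.24, 2.44], [-1.37, 4.51], [0.17, 1.92], [-2.96, 2.96]. Speed limits (rad/s): [2.39, 2.39, 3.14, 3.14, 3.14, 3.14, 3.14].

INTERFACE

Orientations are given as a rotation vector (axis times angle).
In Python, from bench import r, grab_frame, camera_params gives the robot as it stands.
- The arm moves only by the tool carry_out, never from a script. Its argument "motion" is text: rows parted by semicolons, each of 5 numbers parted by spaces: the closure, from 0 (fully open) to 1 (shut), then the shift along the tool's x, y, z in mm, then the turn about the tool's z in rad. In form: fingers dx dy dz twist; .... A call has exactly 8 rows; each row shifts and turns the commanded pose from where the row before left it, along the tool's axes as they then stand; what a row does not reach is not made up. A row lasts 1/8 s, in which the tool goes at most 62.5 mm and 10.7 degrees, less where a joint would pass 70% of its speed; a pose out of reach is approached as far as the arm can. A call with a gripper value outside its range is refused whole. The fingers move at their own pace and stop on an object; "newtons" is the grip in N (left out, the last holds). Time passes only in rows, so rows that do not move let the fingers close, or fill a call up. It gives the time, the measured TCP pose, the force and the opening at its end, in the units of the state.
- r.get_obs(): the state, without advancing time (a new reading comes with each control period).
- grab_frame(name): name is "scene" or "side" or "wrist"; returns the picture (400x640x3 uint8, red, green, blue); there is no depth.
- camera_params(name): a dict with "fx", "fy", "cx", "cy" (pixels), "eye" and "attitude" of the camera in the world. Camera axes: x right, y down, z forward; pixel columns grow to the right and rows downward; lengths in m; the calibration is good to about 2 mm. The wrist camera is an equidistant fisheye: a pixel r from the principal point sees the ray r / f radians off the axis. A picture is of the moment at which its call begins: read the wrist's pose just before it. camera_params takes no time and is no camera call; for the wrist camera it gives the pose at the moment of the call.
- r.hand_in(): hands the job in, once; it reports no verdict.
The state is a dict: "clock": time; "joints": joint angles; "qvel": joint speeds; "tau": joint torques, N m; "tcp_pos": TCP position; "orientation": TCP orientation; "contact_force": force on the tool from outside, world axes, zero at the start; "moment": the same for the moment, N m; "grip_width": finger opening in m.
Only numpy, scipy, OpenCV 4.12 (cv2) and the standard library are available. Lean on these libraries where they do the work, as an engineer would, in place of code of your own. Each camera call takes 0.05 s, during which the arm holds its last target.

TASK

Wind the handwheel clockwise by its crank knob until the carriage is up against the end stop; do not shove the carriage itself. Then pick up the cover plate with the bearing block on it and hold it level over the carriage, hovering about a centimetre above it with the plate's four holes in line with the carriage's four threaded holes. Finish still holding the plate there, quite still and touching nothing but the gripper, with the carriage still against its stop, and leave the motor, spanner and parts tray alone.

Things in the scene. Friction and masses are not known exactly. Their poses are not given: they have to be found in the camera images.
- axis: Bolted-down aluminium base of a slide, 120 (own x) x 330 mm (own y -175 to +155), 12 mm thick; origin on the underside, on the bench. Two rods along own y, tops 40 mm high. Handwheel at own y = -110 mm; end stop (block 56 mm high, bolt towards the carriage) at own y = +115 to +151. A rack bar, 40 mm high, runs from the carriage past the wheel and out over the -y end. Place and yaw vary.
- carriage: Blue printed block on the rods, 92 mm (own x) by 70 mm (own y), 40 mm high, its axes parallel to those of the axis; origin at the centre of its underside, 22 mm above the bench. It slides along own +y to the stop, driven by the handwheel through the rack. When home its centre lies at own y = +80 mm of the axis.
- deck (a point): Centre of the carriage's flat top face, 62 mm above the bench; axes as the carriage. The four threaded holes (6 mm across, dark, with thin brass rims) lie at own x = +-36 mm, y = +-25 mm from it.
- slide (a joint): Position of the carriage along the rods in m: 0 farthest from the stop, 0.060 touching the stop (a hard limit). It moves 8 mm per radian of the handwheel.
- wheel (a joint): Angle of the handwheel in rad, growing clockwise seen from above; 7.5 when the carriage touches the stop (hard limit). Half a turn to one full turn is needed. It takes about 2 N at the knob and stays where it is left; a hard push on the carriage can turn it back.
- hub (a point): Point on the handwheel's vertical axis, level with the rim's top face, 74 mm above the bench. The wheel is a grey disc 110 mm across, 12 mm thick; its centre boss rises 6 mm above the rim.
- knob_mid (a point): Middle of the upright black crank knob, a cylinder 18 mm across and 44 mm tall, standing on the wheel 40 mm from its axis, from 76 to 120 mm above the bench (this point at 98 mm). The knob spins freely on its pin, so a gripper holding it from above may keep its own orientation as it goes round the circle.
- plate: Loose cover plate of milky plastic, 92 (own x) x 70 mm (own y), 6 mm thick, flat on the bench, 0.1 to 0.25 kg; origin at the centre of its underside. Four 9 mm through holes at own x = +-36, y = +-25 mm. The blue bearing block in the middle of its top is the grip: 32 (own x) x 26 mm (own y), 6 to 36 mm above the underside. Half a turn makes no difference to the fit.
- motor: Bystander: small square motor, 42 x 42 x 36 mm, with a shaft up to 58 mm high; origin at the centre of its underside.
- spanner: Bystander: steel spanner, about 180 mm long, lying flat on the bench, origin under its middle.
- tray: Bystander: white open parts tray, 100 x 140 x 35 mm, with bolts in it, origin at the centre of its underside.
There are look-alikes about, which are no part of the job. What is meant by the plate is not brown, green or pink, and is the larger of those in its own colour.

How it is judged:
By the outcome, as a careful person would: the job done as asked, in the order asked, and still so for the second after the job is handed in, while the arm keeps its last pose, push and grip.
It also fails if it takes over 58 s, if anything falls off the work surface, if the arm or the gripper's body presses on something with over 40 N, if the wrist force passes 120 N, or if a joint passes its speed limit or range.

## Working session

There is one attempt and no reset: what is moved stays moved. The work goes in short steps, Python scripts to look and compute and a tool call to move; the robot and the scene stay as the last step left them, time stands still between calls to the robot, and variables do not carry over. Pictures are saved under pics/ and viewed, and the job is handed in when it is done.

Besides the shell and the picture viewer there is one more tool, called as name(argument=value, ...), one argument or row to a line, values as JSON. carry_out: Moves the arm, as the interface text tells. Its arguments: {"type":"object","properties":{"motion":{"type":"string"},"newtons":{"type":"number"}},"required":["motion"]}

```bash
ls; mkdir -p pics
python3 - <<'E'
from bench import r, grab_frame, camera_params
import cv2
for n in ("scene","side","wrist"):
    p=camera_params(n); print(n,p)
    cv2.imwrite(f"pics/{n}0.png",grab_frame(n)[:,:,::-1])
o=r.get_obs(); print(o); print(r.grip_point_offset)
E
```

```text
pics
scene {'fx': 493.9715748603256, 'fy': 493.9715748603256, 'cx': 321.93741247736335, 'cy': 200.13051204324776, 'eye': array([1.1215998 , 0.89559009, 0.93078998]), 'attitude': array([-0.73218424, -2.54737137,  1.1996099 ])}
side {'fx': 468.38121424132873, 'fy': 468.38121424132873, 'cx': 325.17109906558795, 'cy': 194.4214128791223, 'eye': array([-0.30519193, -0.9341116 ,  0.8465785 ]), 'attitude': array([-1.96925945,  0.80589485, -0.43878112])}
wrist {'fx': 309.70691628693146, 'fy': 309.70691628693146, 'cx': 320.8161480857828, 'cy': 207.55310496796085, 'eye': array([0.67406085, 0.06825844, 0.37269997]), 'attitude': array([ 2.86739326e+00, -1.53423636e-04, -3.11257558e-03])}
{'clock': 0.15, 'joints': array([-0.10810101,  0.4776292 ,  0.02236096,  1.55616658, -0.01151948,
        1.10929006, -0.08308546]), 'qvel': array([-0.00040721, -0.00071118,  0.00049922, -0.00470773, -0.0011466 ,
        0.00013669, -0.00042801]), 'tau': array([ 1.55385478e-03, -5.96924365e+01,  1.60940632e+00, -2.81490952e+01,
        1.26662746e-02,  6.56643446e-03,  5.58682734e-05]), 'tcp_pos': array([ 6.74572657e-01, -5.79738805e-06,  2.30560998e-01]), 'orientation': array([-2.22078810e+00, -2.22081597e+00,  1.60636641e-03]), 'contact_force': array([-0.52784857,  0.18834072, -0.62961071]), 'moment': array([ 0.03222473, -0.00248037, -0.00727515]), 'grip_width': 0.08513225980870638}
0.0187
```

View pics/scene0.png

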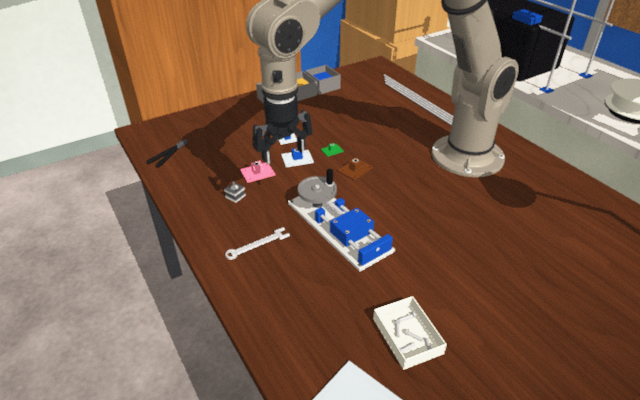

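View pics/side0.png

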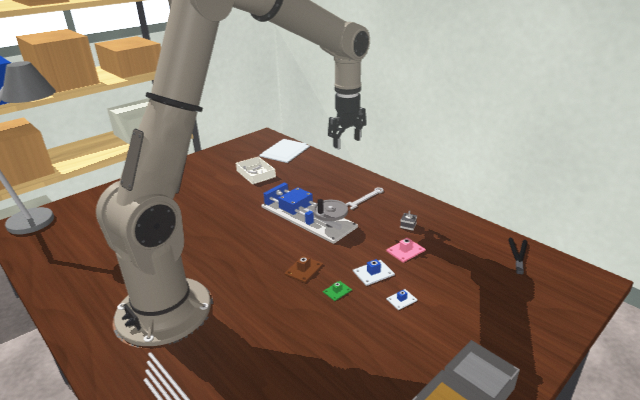

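View pics/wrist0.png

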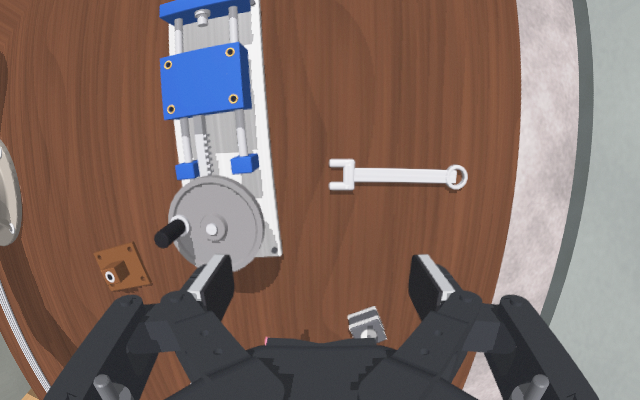

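Wrist view: carriage holes are near (168,65), (230,52), (171,109) and (233,98), the wheel boss is at (211,229), and the knob is at (170,233). 

Plate candidates in the side view:
- large white with blue block (374,270)
- small white (402,298)
- pink (406,249)
- green (337,290)
- brown (304,268)

I choose the large white one and will check it in crops.

```bash
cat > h.py <<'E'
import numpy as np, cv2
from scipy.spatial.transform import Rotation as R
from bench import r, grab_frame, camera_params
def ray(n,p,u,v):
    x=np.array([(u-p['cx'])/p['fx'],(v-p['cy'])/p['fy']])
    if n=='wrist':
        t=np.linalg.norm(x); d=np.array([*(x/t*np.sin(t) if t>0 else x),np.cos(t)])
    else: d=np.array([*x,1.])
    return R.from_rotvec(p['attitude']).apply(d)
def at(n,p,u,v,z):
    d=ray(n,p,u,v); e=p['eye']; return e+d*(z-e[2])/d[2]
def proj(n,p,X):
    c=R.from_rotvec(p['attitude']).inv().apply(np.atleast_2d(X)-p['eye'])
    if n=='wrist':
        rho=np.linalg.norm(c[:,:2],axis=1); t=np.arctan2(rho,c[:,2]); s=(t/np.maximum(rho,1e-9))[:,None]*c[:,:2]
    else: s=c[:,:2]/c[:,2:]
    return s*p['fx']+[p['cx'],p['cy']]
def crop(src,dst,x0,y0,w,h,k):
    im=cv2.imread(src)[y0:y0+h,x0:x0+w]; cv2.imwrite(dst,cv2.resize(im,None,fx=k,fy=k,interpolation=cv2.INTER_CUBIC))
E
python3 - <<'E'
from h import *
crop('pics/wrist0.png','pics/w0c.png',150,0,130,145,4)
crop('pics/side0.png','pics/s0c.png',290,230,150,80,5)
crop('pics/scene0.png','pics/c0c.png',230,120,150,90,5)
crop('pics/wrist0.png','pics/w0d.png',140,150,150,130,4)
p=camera_params('wrist')
for u,v in [(168,65),(230,52),(171,109),(233,98)]: print(at('wrist',p,u,v,.062))
print(at('wrist',p,211,229,.080))
for n,u,v in (('side',374,265),('scene',297,154)): print(at(n,camera_params(n),u,v,.036))
E
```

```text
[0.50963332 0.13966473 0.062     ]
[0.58121775 0.14513038 0.062     ]
[0.5132139 0.0903736 0.062    ]
[0.58460878 0.09607494 0.062     ]
[ 0.5582785  -0.03749698  0.08      ]
[ 0.47840333 -0.28920109  0.036     ]
[ 0.49635383 -0.26179882  0.036     ]
```

View pics/w0c.png

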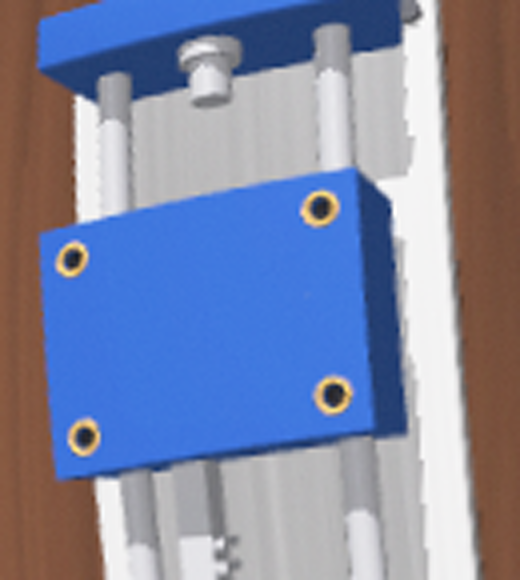

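View pics/w0d.png

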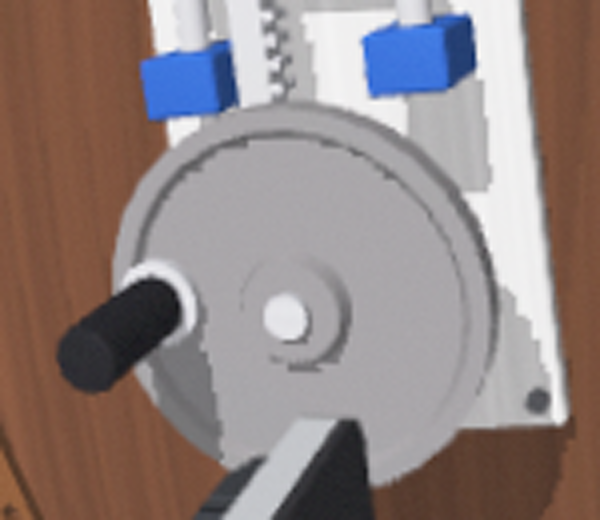

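View pics/s0c.png

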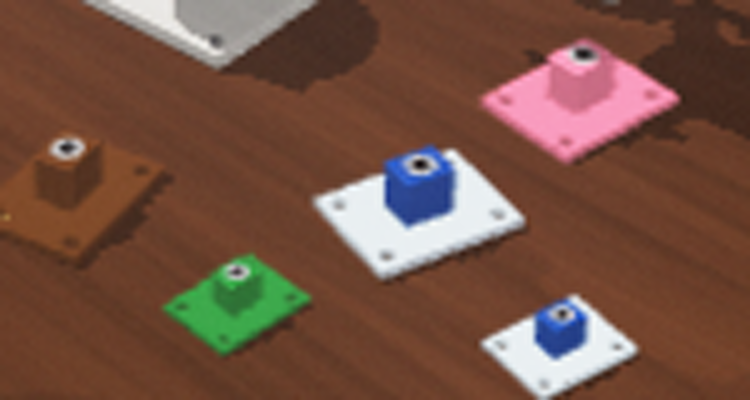

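View pics/c0c.png

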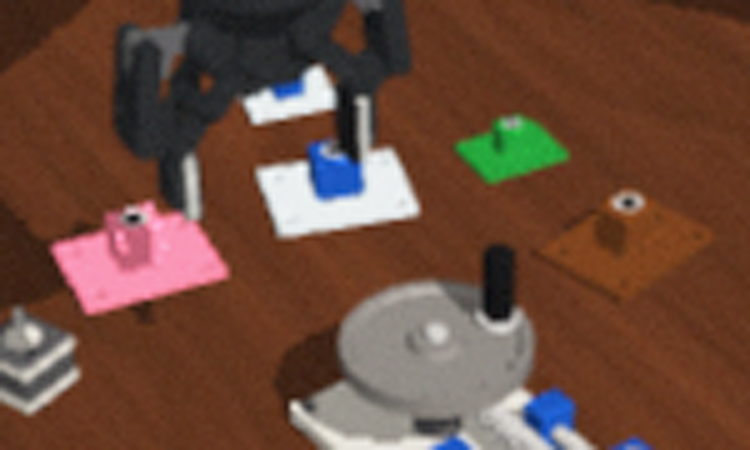

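The crops confirm it: the large milky plate with the blue block is at side (374,268) / scene (297,157). The small white one beside it is the look-alike. Next I fit the axis pose and the knob.

Run:
```python
from h import *
from scipy.optimize import least_squares
p=camera_params('wrist'); s=camera_params('side'); c=camera_params('scene')
px=np.array([(167.6,64.4),(229.6,51.6),(170.9,108.9),(232.9,98.1)])
W=np.array([at('wrist',p,*q,.062) for q in px])[:,:2]
L=np.array([(-36,25),(36,25),(-36,-25),(36,-25)])/1000
f=lambda a:(W-(L@np.array([[np.cos(a[2]),np.sin(a[2])],[-np.sin(a[2]),np.cos(a[2])]])+a[:2])).ravel()
a=least_squares(f,[.55,.12,0]).x; print('deck',a,f(a).reshape(-1,2)*1e3)
def yd(a): return np.array([-np.sin(a),np.cos(a)])
for n,P,u,v in (('wrist',p,210.9,229.2),('scene',c,230+436/5,120+332/5)):
    h=at(n,P,u,v,.082); print('hub',h, 'rel deck in axis:', (a[:2]-h[:2])@yd(a[2]), (a[:2]-h[:2])@np.array([np.cos(a[2]),np.sin(a[2])]))
print('knobtop',at('wrist',p,161.2,240,.120),'base',at('wrist',p,180,223.5,.076), 'scene top',at('scene',c,230+499/5,120+250/5,.120))
```

```text
deck [0.546871   0.11812659 0.07534271] [[ 0.0209389   0.07691386]
 [-0.10826613 -0.15507501]
 [ 0.23709366  0.00721353]
 [-0.14976642  0.07094762]]
hub [ 0.55892975 -0.03699851  0.082     ] rel deck in axis: 0.15559269638451975 -0.0003480496253296184
hub [ 0.56018376 -0.03347026  0.082     ] rel deck in axis: 0.15216885058206703 -0.0018640784957317943
knobtop [ 0.51900497 -0.03551618  0.12      ] base [ 0.52010024 -0.03329444  0.076     ] scene top [ 0.51699555 -0.03621422  0.12      ]
```

carry_out(
  motion="0 -8.75 -38.9 0 0; 0 -8.75 -38.9 0 0; 0 -8.75 -38.9 0 0; 0 -8.75 -38.9 0 0; 0 0 0 20 0; 0 0 0 20 0; 0 0 0 20 0; 0 0 0 0 0",
  newtons=25,
)

```text
clock: 1.15
tcp_pos: [0.5181, -0.035, 0.17]
orientation: [-2.22, -2.22, 0.004]
contact_force: [0.5, 0.4, -0.3]
grip_width: 0.0853
```

Run:
```python
from h import *
cv2.imwrite('pics/w1.png',grab_frame('wrist')[:,:,::-1]); 
o=r.get_obs(); print(o['tcp_pos'],o['orientation'])
```

```text
[ 0.51895213 -0.03502661  0.17101628] [-2.22080757e+00 -2.22066220e+00  1.71734282e-03]
```

View pics/w1.png

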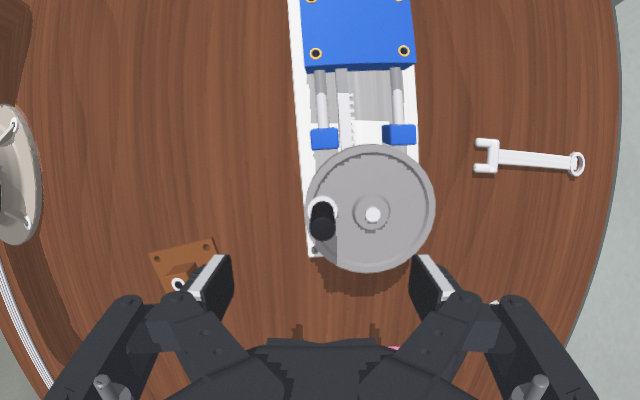

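The knob top (322,225) is centred between the fingers. I'll descend and close.

carry_out(
  motion="0 0 0 28 0; 0 0 0 28 0; 0 0 0 27 0; 0.7 0 0 0 0; 1 0 0 0 0; 1 0 0 0 0; 1 0 0 0 0; 1 0 0 0 0",
  newtons=25,
)

```text
clock: 2.2
tcp_pos: [0.519, -0.035, 0.0894]
orientation: [-2.221, -2.221, 0.0]
contact_force: [-4.9, 0.5, 8.8]
grip_width: 0.0177
```

Run:
```python
from h import *
o=r.get_obs(); print(o['tcp_pos'],o['contact_force'],o['grip_width'])
import math
h=np.array([.559,-.037]); k=o['tcp_pos'][:2]-h
a0=math.atan2(k[1],k[0]); print(np.linalg.norm(k),math.degrees(a0))
pr=h+k
for i in range(1,27):
    a=math.radians(177.2-10*i); q=h+.04*np.array([math.cos(a),math.sin(a)]); d=(q-pr)*1e3; pr=q
    print(f"1 {d[1]:.1f} {d[0]:.1f} 0 0;",end=' ' if i%8 else '\n')
```

```text
[ 0.51903131 -0.03501268  0.08941308] [-4.86496429  0.50124447  8.8269342 ] 0.01772093101741589
0.0400180705726752 177.15349519910947
1 6.9 1.0 0 0; 1 6.6 2.1 0 0; 1 6.2 3.3 0 0; 1 5.5 4.3 0 0; 1 4.7 5.2 0 0; 1 3.7 5.9 0 0; 1 2.6 6.5 0 0; 1 1.5 6.8 0 0;
1 0.3 7.0 0 0; 1 -0.9 6.9 0 0; 1 -2.1 6.6 0 0; 1 -3.3 6.2 0 0; 1 -4.3 5.5 0 0; 1 -5.2 4.7 0 0; 1 -5.9 3.7 0 0; 1 -6.5 2.6 0 0;
1 -6.8 1.5 0 0; 1 -7.0 0.3 0 0; 1 -6.9 -0.9 0 0; 1 -6.6 -2.1 0 0; 1 -6.2 -3.3 0 0; 1 -5.5 -4.3 0 0; 1 -4.7 -5.2 0 0; 1 -3.7 -5.9 0 0;
1 -2.6 -6.5 0 0; 1 -1.5 -6.8 0 0;
```

carry_out(
  motion="1 6.9 1.0 0 0; 1 6.6 2.1 0 0; 1 6.2 3.3 0 0; 1 5.5 4.3 0 0; 1 4.7 5.2 0 0; 1 3.7 5.9 0 0; 1 2.6 6.5 0 0; 1 1.5 6.8 0 0",
)

```text
clock: 3.2
tcp_pos: [0.5549, 0.003, 0.0895]
orientation: [2.221, 2.221, 0.001]
contact_force: [-2.5, -0.9, 6.4]
grip_width: 0.0169
```

Run:
```python
from h import *
cv2.imwrite('pics/w2.png',grab_frame('wrist')[:,:,::-1]); 
o=r.get_obs(); print(o['tcp_pos'],o['contact_force'],o['grip_width'])
k=o['tcp_pos'][:2]-[.559,-.037]; print(np.hypot(*k),np.degrees(np.arctan2(k[1],k[0])))
```

```text
[0.55598934 0.00307148 0.08951508] [-0.71183341 -0.02912047  4.11470135] 0.01709529311551952
0.040184423216744355 94.29668500162536
```

View pics/w2.png

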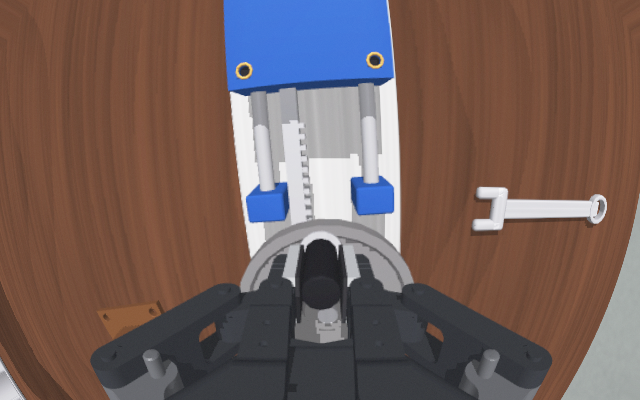

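The knob (320,270) is in the grip, and the wheel turned with low forces. Continuing.

carry_out(
  motion="1 0.3 7.0 0 0; 1 -0.9 6.9 0 0; 1 -2.1 6.6 0 0; 1 -3.3 6.2 0 0; 1 -4.3 5.5 0 0; 1 -5.2 4.7 0 0; 1 -5.9 3.7 0 0; 1 -6.5 2.6 0 0",
)

```text
clock: 4.25
tcp_pos: [0.5973, -0.0251, 0.0894]
orientation: [-2.221, -2.221, 0.0]
contact_force: [-5.9, 0.7, 9.2]
grip_width: 0.0168
```

carry_out(
  motion="1 -6.8 1.5 0 0; 1 -7.0 0.3 0 0; 1 -6.9 -0.9 0 0; 1 -6.6 -2.1 0 0; 1 -6.2 -3.3 0 0; 1 -5.5 -4.3 0 0; 1 0 0 0 0; 1 0 0 0 0",
)

```text
clock: 5.25
tcp_pos: [0.5888, -0.0636, 0.0895]
orientation: [-2.221, -2.221, -0.001]
contact_force: [-3.6, 1.3, 7.8]
grip_width: 0.0173
```

Run:
```python
from h import *
cv2.imwrite('pics/c3.png',grab_frame('scene')[:,:,::-1]); crop('pics/c3.png','pics/c3c.png',270,150,140,130,4)
o=r.get_obs(); print(o['tcp_pos'],o['contact_force'],o['grip_width'])
k=o['tcp_pos'][:2]-[.559,-.037]; print(np.hypot(*k),np.degrees(np.arctan2(k[1],k[0])))
```

```text
[ 0.58879652 -0.06358209  0.08944184] [-3.90391067  1.54638667  7.82001395] 0.01738781454101201
0.03993043863420565 -41.736814531575796
```

View pics/c3c.png

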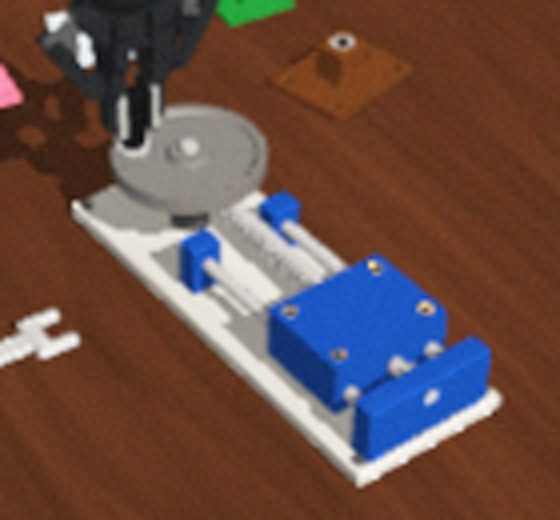

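carry_out(
  motion="1 -2.5 -2.5 0 0; 1 -2.2 -2.7 0 0; 1 -2.0 -2.9 0 0; 1 -1.7 -3.0 0 0; 1 -1.5 -3.2 0 0; 1 0 0 0 0; 1 0 0 0 0; 1 0 0 0 0",
)

```text
clock: 6.3
tcp_pos: [0.5755, -0.0733, 0.0894]
orientation: [2.22, 2.221, 0.003]
contact_force: [0.1, 3.3, 7.7]
grip_width: 0.0174
```

Run:
```python
from h import *
o=r.get_obs(); print(o['tcp_pos'],o['contact_force'],o['grip_width'])
k=o['tcp_pos'][:2]-[.559,-.037]; print(np.hypot(*k),np.degrees(np.arctan2(k[1],k[0])))
```

```text
[ 0.5754984  -0.07334655  0.08944894] [0.07126588 3.2791322  7.66117082] 0.017392010597801058
0.03991576819278595 -65.58578321839173
```

carry_out(
  motion="1 -0.4 -1.0 0 0; 1 -0.4 -1.0 0 0; 1 -0.3 -1.0 0 0; 1 -0.3 -1.0 0 0; 1 0 0 0 0; 1 0 0 0 0; 1 0 0 0 0; 1 0 0 0 0",
)

```text
clock: 7.3
tcp_pos: [0.5752, -0.0734, 0.0896]
orientation: [2.216, 2.22, 0.012]
contact_force: [10.0, 4.8, -2.5]
grip_width: 0.0171
```

Run:
```python
from h import *
o=r.get_obs(); print(o['tcp_pos'],o['contact_force'],o['grip_width'])
k=o['tcp_pos'][:2]-[.559,-.037]; print(np.hypot(*k),np.degrees(np.arctan2(k[1],k[0])))
```

```text
[ 0.57517956 -0.07342058  0.08960274] [ 9.95175275  4.75546718 -2.48416463] 0.017142492488169993
0.039852682838014124 -66.0471898912873
```

The knob stalled with about 11 N of reaction, so the carriage should be at the stop. I'll release, rise and verify.

carry_out(
  motion="0.5 0 0 0 0; 0.2 0 0 0 0; 0 0 0 0 0; 0 0 0 0 0; 0 0 0 -30 0; 0 0 0 -40 0; 0 0 0 -40 0; 0 0 0 -30 0",
)

```text
clock: 8.3
tcp_pos: [0.5708, -0.0757, 0.2301]
orientation: [2.221, 2.22, 0.001]
contact_force: [0.7, -0.6, -0.1]
grip_width: 0.0853
```

carry_out(
  motion="0 20 0 0 0; 0 20 0 0 0; 0 20 0 0 0; 0 20 0 0 0; 0 20 0 0 0; 0 0 0 0 0; 0 0 0 0 0; 0 0 0 0 0",
)

```text
clock: 9.3
tcp_pos: [0.5706, 0.0231, 0.2283]
orientation: [2.223, 2.219, -0.001]
contact_force: [-0.3, -0.3, -1.0]
grip_width: 0.0851
```

Run:
```python
from h import *
import pickle
p=camera_params('wrist'); cv2.imwrite('pics/w4.png',grab_frame('wrist')[:,:,::-1]); pickle.dump(p,open('p4.pkl','wb'))
cv2.imwrite('pics/s4.png',grab_frame('side')[:,:,::-1]); crop('pics/s4.png','pics/s4c.png',290,230,150,80,5)
o=r.get_obs(); print(o['tcp_pos'],o['contact_force'],o['orientation'])
```

```text
[0.57061581 0.02354088 0.22830429] [ 0.35035259 -1.16940216 -0.55488879] [ 2.22280059e+00  2.21979626e+00 -3.14706643e-04]
```

View pics/w4.png

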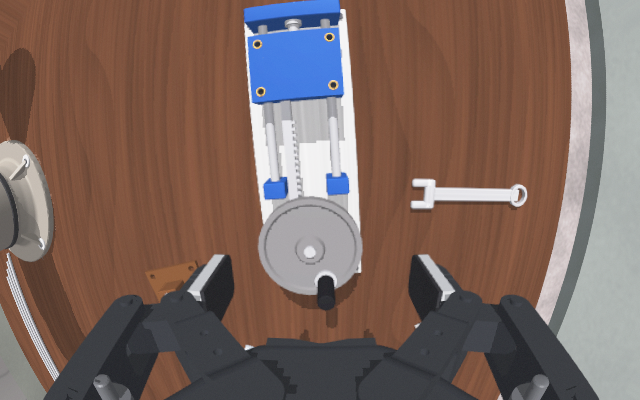

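```bash
cat > deck.py <<'E'
from h import *
from scipy.optimize import least_squares
def fit(W,L=np.array([(-36,25),(36,25),(-36,-25),(36,-25)])/1000,x0=(.55,.12,0)):
    f=lambda a:(W-(L@np.array([[np.cos(a[2]),np.sin(a[2])],[-np.sin(a[2]),np.cos(a[2])]])+a[:2])).ravel()
    a=least_squares(f,x0).x; return a,np.abs(f(a)).max()*1e3
E
python3 - <<'E'
from deck import *
import pickle
p=pickle.load(open('p4.pkl','rb'))
crop('pics/w4.png','pics/w4c.png',235,0,120,110,5)
im=cv2.imread('pics/w4.png').astype(int)
# dark hole centres near guesses
px=[]
for u,v in [(257,44),(329.5,37),(261,91.5),(333,85)]:
    u0,v0=int(u)-6,int(v)-6; w=im[v0:v0+13,u0:u0+13]
    m=(w[:,:,0]<w[:,:,2]+30)  # brass or dark (not blue)
    ys,xs=np.nonzero(m); px.append((u0+xs.mean(),v0+ys.mean())); print(m.sum(),px[-1])
W=np.array([at('wrist',p,*q,.062) for q in px])[:,:2]
a,e=fit(W); print('deck',a,e)
h=np.array([.559,-.037]); h2=at('wrist',p,310,250,.082); print(h2, np.hypot(*(a[:2]-h)),np.hypot(*(a[:2]-h2[:2])))
E
```

```text
67 (np.float64(257.02985074626866), np.float64(43.97014925373134))
69 (np.float64(328.9710144927536), np.float64(36.84057971014493))
78 (np.float64(260.3205128205128), np.float64(91.34615384615384))
79 (np.float64(332.72151898734177), np.float64(84.59493670886076))
deck [0.54410707 0.1516687  0.0717744 ] 0.1655046761368517
[ 0.55868199 -0.03450546  0.082     ] 0.18925558519249822 0.18674379231969856
```

View pics/w4c.png

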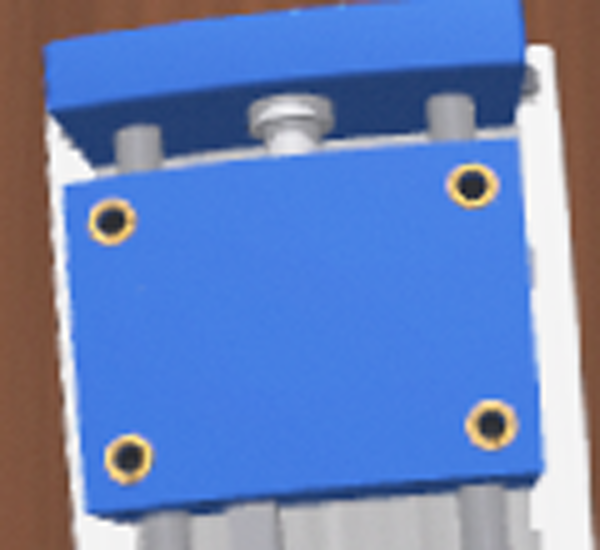

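View pics/s4c.png

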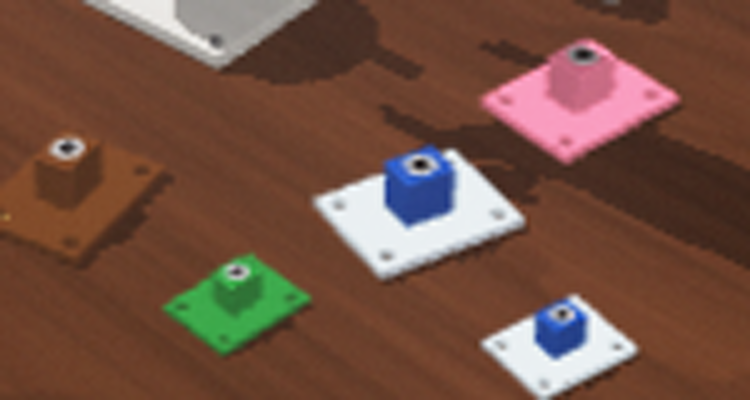

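Run:
```python
from deck import *
import pickle
p=pickle.load(open('p4.pkl','rb'))
a=np.array([0.54410707,0.1516687]);y=np.array([-np.sin(.0718),np.cos(.0718)])
for u,v,n in [(45,45,'rearL'),(520,0,'rearR'),(47,108,'frontL'),(523,65,'frontR')]:
    q=at('wrist',p,235+u/5,v/5,.056)[:2]; print(n,(q-a)@y)
s=camera_params('side')
# plate from side view: block top bore, holes
f=lambda u,v,z: at('side',s,290+(u+.5)/5-.5,230+(v+.5)/5-.5,z)
print(f(420,163,.036)); 
for u,v in [(339,205),(387,255),(498,214)]: print(f(u,v,.006))
```

```text
rearL 0.06887164018253636
rearR 0.06795784969812721
frontL 0.05396833411451441
frontR 0.05271308191139613
[ 0.48683917 -0.28042578  0.036     ]
[ 0.45627104 -0.24877828  0.006     ]
[ 0.44360136 -0.29576361  0.006     ]
[ 0.51245003 -0.31637041  0.006     ]
```

carry_out(
  motion="0 -48 -10.8 0 0; 0 -48 -10.8 0 0; 0 -48 -10.8 0 0; 0 -48 -10.8 0 0; 0 -48 -10.8 0 0; 0 -48 -10.8 0 0; 0 -48 -10.8 0 0; 0 -48 -10.8 0 0",
)

```text
clock: 10.4
tcp_pos: [0.4835, -0.3614, 0.2284]
orientation: [2.222, 2.221, 0.0]
contact_force: [0.4, 0.1, 0.4]
grip_width: 0.085
```

carry_out(
  motion="0 0 0 0 0.145; 0 0 0 0 0.145; 0 0 0 0 0; 0 0 0 0 0; 0 0 0 0 0; 0 0 0 0 0; 0 0 0 0 0; 0 0 0 0 0",
)

```text
clock: 11.4
tcp_pos: [0.4842, -0.3595, 0.2283]
orientation: [-2.519, -1.877, -0.0]
contact_force: [-0.2, -0.4, -0.2]
grip_width: 0.085
```

Run:
```python
from h import *
import pickle
p=camera_params('wrist'); cv2.imwrite('pics/w5.png',grab_frame('wrist')[:,:,::-1]); pickle.dump(p,open('p5.pkl','wb'))
o=r.get_obs(); print(o['clock'],o['tcp_pos'],o['contact_force'],o['orientation'],R.from_rotvec(o['orientation']).as_matrix())
```

```text
11.45 [ 0.48418352 -0.35950655  0.22829259] [0.4428059  0.95285104 0.60614075] [-2.51899274e+00 -1.87725771e+00  3.18157059e-05] [[ 2.85855468e-01  9.58272743e-01 -3.36883996e-05]
 [ 9.58272744e-01 -2.85855468e-01  1.13087415e-05]
 [ 1.20684556e-06 -3.55153407e-05 -9.99999999e-01]]
```

View pics/w5.png

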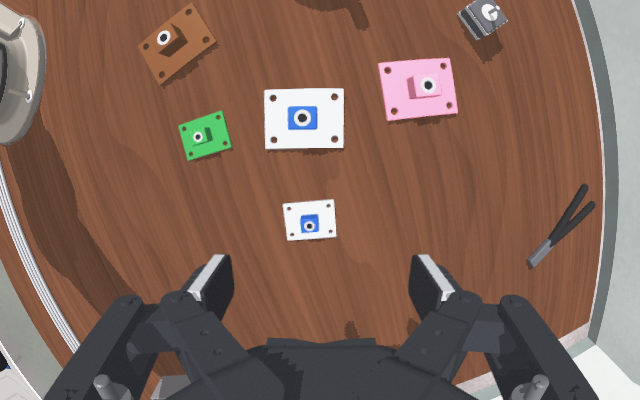

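The larger white plate is at about (303,118), aligned with the jaws. Pink is at (418,88), and the small white look-alike is at (310,220).

Run:
```python
from deck import *
import pickle
p=pickle.load(open('p5.pkl','rb')); crop('pics/w5.png','pics/w5c.png',255,80,100,80,6)
im=cv2.imread('pics/w5.png').astype(int); px=[]
for u,v in [(273,98),(335,97),(274,140),(335,139)]:
    u0,v0=u-5,v-5; w=im[v0:v0+11,u0:u0+11].min(axis=2); wt=np.clip(215-w,0,None)
    ys,xs=np.indices(w.shape); px.append((u0+(xs*wt).sum()/wt.sum(),v0+(ys*wt).sum()/wt.sum()))
print(px)
W=np.array([at('wrist',p,*q,.006) for q in px])[:,:2]
a,e=fit(W,x0=(.485,-.28,-.29)); print('plate',a,e)
print('bore',at('wrist',p,303,117.5,.036))
o=r.get_obs(); M=R.from_rotvec(o['orientation']).as_matrix()
print('tool move mm',M.T@(np.array([*a[:2],.010])-o['tcp_pos'])*1e3,'twist',-(a[2]-np.arctan2(M[1,1],M[0,1])))
```

```text
[(np.float64(272.713635501612), np.float64(97.63170870472217)), (np.float64(334.01757631822386), np.float64(96.37927844588344)), (np.float64(273.5095238095238), np.float64(139.40357142857144)), (np.float64(334.1946869775218), np.float64(138.65205275868476))]
plate [ 0.48533294 -0.28260255 -0.28395716] 0.3583385950307605
bore [ 0.48643913 -0.28319893  0.036     ]
tool move mm [ 74.02330792 -20.87422186 218.29341981] twist -0.005941872023402017
```

View pics/w5c.png

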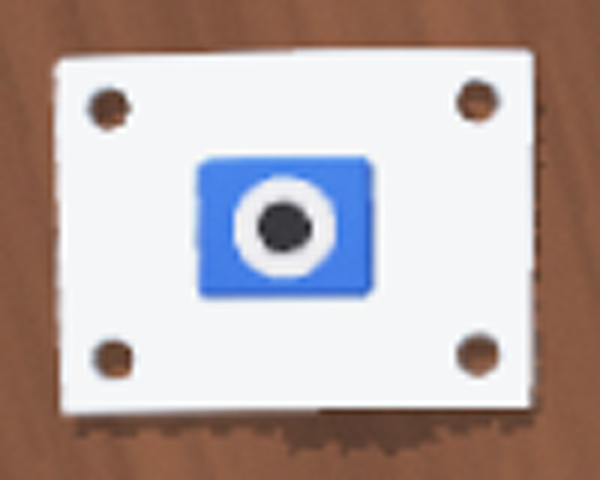

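carry_out(
  motion="0 37 -10.4 0 -0.006; 0 37 -10.4 0 0; 0 0 0 40 0; 0 0 0 40 0; 0 0 0 40 0; 0 0 0 30 0; 0 0 0 0 0; 0 0 0 0 0",
)

```text
clock: 12.45
tcp_pos: [0.486, -0.2831, 0.0794]
orientation: [2.512, 1.884, 0.001]
contact_force: [0.1, 0.2, -0.2]
grip_width: 0.0857
```

Run:
```python
from h import *
cv2.imwrite('pics/w6.png',grab_frame('wrist')[:,:,::-1])
o=r.get_obs(); M=R.from_rotvec(o['orientation']).as_matrix()
print(o['tcp_pos'],'tool move mm',M.T@(np.array([.4853,-.2826,.010])-o['tcp_pos'])*1e3,'twist',.284+np.arctan2(M[1,1],M[0,1]))
```

```text
[ 0.48624836 -0.28323076  0.07979066] tool move mm [ 0.36182147 -1.26280519 69.78759525] twist -0.0001838763916632291
```

View pics/w6.png

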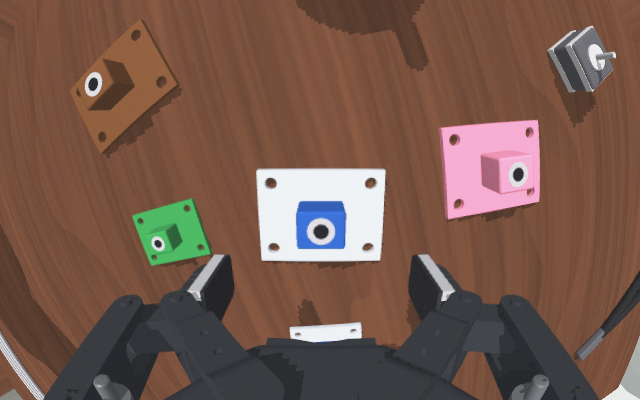

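Run:
```python
from h import *
p=camera_params('wrist'); o=r.get_obs(); M=R.from_rotvec(o['orientation']).as_matrix()
for u,v in [(210,253),(193,199),(441,127),(447,218),(320,323)]:
    print((u,v),(M.T@(at('wrist',p,u,v,.005)-o['tcp_pos']))[:2]*1e3)
```

```text
(210, 253) [-30.70794907 -89.43157772]
(193, 199) [ 13.92021023 -98.52109161]
(441, 127) [67.96072974 86.99443261]
(447, 218) [-1.53942316 97.78357486]
(320, 323) [-95.9285554   -1.39978331]
```

Neighbours are at least 87 mm off in the jaw direction, and the fingers reach 57 mm, so it's clear. Descend and grip.

carry_out(
  motion="0 0.3 -1.0 25 0; 0 0 0 25 0; 0 0 0 14 0; 0 0 0 5 0; 0.5 0 0 0 0; 0.8 0 0 0 0; 1 0 0 0 0; 1 0 0 0 0",
  newtons=50,
)

```text
clock: 13.5
tcp_pos: [0.4851, -0.2824, 0.0101]
orientation: [2.512, 1.884, 0.001]
contact_force: [0.9, -0.0, 5.9]
grip_width: 0.0314
```

carry_out(
  motion="1 0 0 0 0; 1 0 0 0 0; 1 0 0 0 0; 1 0 0 0 0; 1 0 0 -5 0; 1 0 0 -10 0; 1 0 0 -10 0; 1 0 0 -5 0",
)

```text
clock: 14.5
tcp_pos: [0.4847, -0.2822, 0.0403]
orientation: [2.513, 1.884, 0.001]
contact_force: [-0.4, 0.5, -2.2]
grip_width: 0.0311
```

Run:
```python
from h import *
cv2.imwrite('pics/w7.png',grab_frame('wrist')[:,:,::-1])
cv2.imwrite('pics/s7.png',grab_frame('side')[:,:,::-1]); crop('pics/s7.png','pics/s7c.png',290,200,150,110,5)
o=r.get_obs(); print(o['clock'],o['tcp_pos'],o['contact_force'],o['moment'],o['grip_width'])
```

```text
14.6 [ 0.48476719 -0.28226754  0.04010768] [ 0.39146833  0.5270286  -2.20037491] [ 3.56938523e-02  1.94871564e-05 -1.67498560e-02] 0.031449161973597595
```

View pics/w7.png

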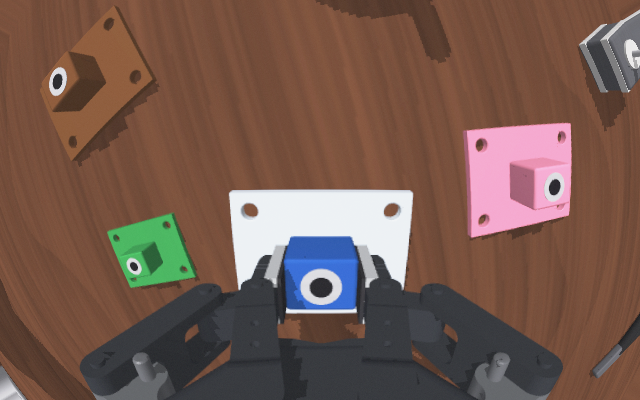

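View pics/s7c.png

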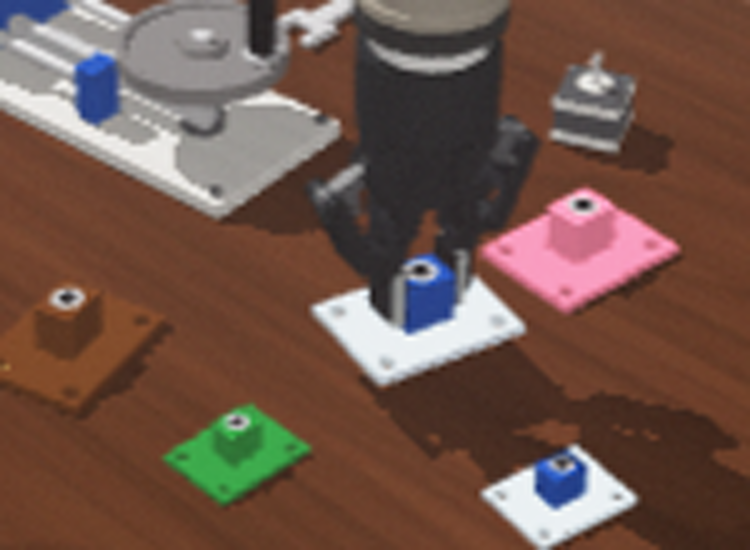

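The plate is held level (about 2.2 N, opening 31 mm). I'll raise it, turn it and carry it over.

carry_out(
  motion="1 0 0 -20 0; 1 0 0 -30 0; 1 0 0 -35 0; 1 0 0 -35 0; 1 0 0 -30 -0.09; 1 0 0 0 -0.133; 1 0 0 0 -0.133; 1 0 0 0 0",
)

```text
clock: 15.6
tcp_pos: [0.484, -0.282, 0.189]
orientation: [-2.141, -2.298, 0.0]
contact_force: [-0.2, -0.5, -1.7]
grip_width: 0.0314
```

carry_out(
  motion="1 20 4 0 0; 1 35 7 0 0; 1 45 9 0 0; 1 45 9 0 0; 1 45 9 0 0; 1 45 9 0 0; 1 35 7 0 0; 1 20 4 0 0",
)

```text
clock: 16.6
tcp_pos: [0.5212, 0.0138, 0.189]
orientation: [-2.14, -2.299, -0.0]
contact_force: [0.8, -0.5, -2.7]
grip_width: 0.0312
```

```bash
cat > st.py <<'E'
from h import *
def rel(T,yaw):
    o=r.get_obs(); M=R.from_rotvec(o['orientation']).as_matrix()
    print(round(o['clock'],2),o['tcp_pos'],o['contact_force'],o['grip_width'],'tool move',M.T@(np.array(T)-o['tcp_pos'])*1e3,'twist',np.arctan2(M[1,1],M[0,1])-yaw,'tilt',np.degrees(np.arccos(-M[2,2])))
E
python3 -c "
from st import *
rel([.5441,.1517,.082],.0718)"
```

```text
16.6 [0.52121541 0.01380035 0.18904056] [ 0.75090036 -0.47833383 -2.67908218] 0.03117935109189963 tool move [135.84841184  32.70741133 107.11270958] twist -0.00039672249836032736 tilt 0.04270019241096822
```

Run:
```python
from h import *
import pickle
p=camera_params('wrist'); cv2.imwrite('pics/w8.png',grab_frame('wrist')[:,:,::-1]); pickle.dump(p,open('p8.pkl','wb'))
```

```text
(no output)
```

View pics/w8.png

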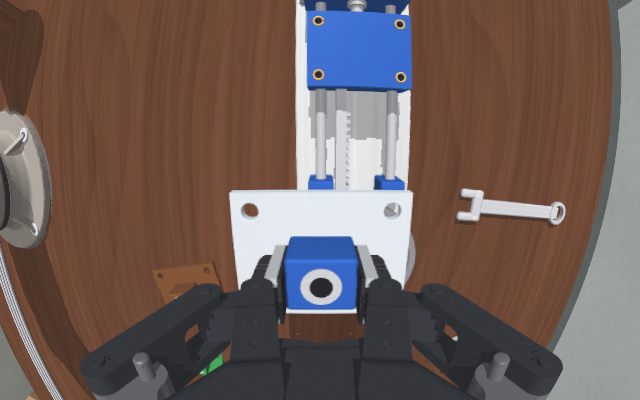

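```bash
cat > meas.py <<'E'
from deck import *
def blob(im,u,v,k,kind):
    u0,v0=int(u)-k,int(v)-k; w=im[v0:v0+2*k+1,u0:u0+2*k+1].astype(int)
    m=(w[:,:,0]<w[:,:,2]+30) if kind=='deck' else None
    ys,xs=np.nonzero(m); return u0+xs.mean(),v0+ys.mean()
E
python3 - <<'E'
from meas import *
import pickle
p=pickle.load(open('p8.pkl','rb')); im=cv2.imread('pics/w8.png')
px=[blob(im,*q,6,'deck') for q in [(318,20),(400,24),(318.5,74.5),(400.5,77)]]; print(px)
W=np.array([at('wrist',p,*q,.062) for q in px])[:,:2]; print('deck',*fit(W))
o=r.get_obs(); M=R.from_rotvec(o['orientation']).as_matrix()
for zt in (.004,):
  for u,v in [(250,210),(392.5,210)]:
    X=at('wrist',p,u,v,o['tcp_pos'][2]-zt); print('platehole in tool',M.T@(X-o['tcp_pos'])*1e3)
crop('pics/w8.png','pics/w8c.png',220,180,200,60,4)
E
```

```text
[(np.float64(317.7977528089888), np.float64(20.49438202247191)), (np.float64(399.33734939759034), np.float64(23.80722891566265)), (np.float64(317.8921568627451), np.float64(74.1470588235294)), (np.float64(400.23333333333335), np.float64(76.93333333333334))]
deck [0.54396485 0.15166833 0.07326466] 0.16481126563341886
platehole in tool [ 23.45116885 -36.64890085   4.04582388]
platehole in tool [23.25450518 34.67013852  4.05137204]
```

View pics/w8c.png

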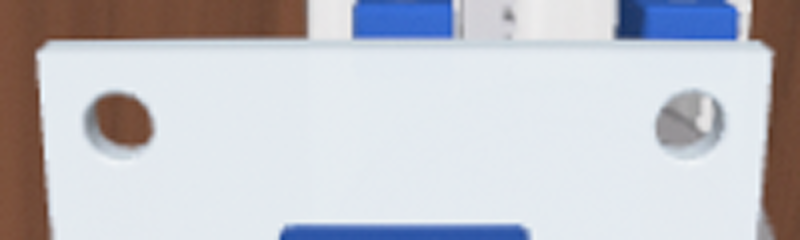

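carry_out(
  motion="1 25 6 0 0; 1 40 10 0 0; 1 40 10 0 0; 1 22 5 0 0; 1 10 2 0 0; 1 0 0 20 0; 1 0 0 20 0; 1 0 0 0 0",
)

```text
clock: 17.65
tcp_pos: [0.5432, 0.1485, 0.1478]
orientation: [-2.142, -2.296, 0.006]
contact_force: [0.0, -0.8, -1.2]
grip_width: 0.0315
```

carry_out(
  motion="1 0 0 20 0; 1 0 0 20 0; 1 0 0 12 0; 1 0 0 0 0; 1 0 0 0 0; 1 0 0 0 0; 1 0 0 0 0; 1 0 0 0 0",
)

```text
clock: 18.65
tcp_pos: [0.5445, 0.1504, 0.0975]
orientation: [2.14, 2.3, 0.001]
contact_force: [-0.0, -0.5, -1.7]
grip_width: 0.0307
```

Run:
```python
from st import *
import pickle
rel([.5440,.1517,.082],.0733)
for n in('wrist','scene','side'):
    p=camera_params(n); cv2.imwrite(f'pics/{n}9.png',grab_frame(n)[:,:,::-1]); pickle.dump(p,open(n+'9.pkl','wb'))
crop('pics/scene9.png','pics/scene9c.png',290,170,130,100,6); crop('pics/side9.png','pics/side9c.png',240,150,130,100,6)
```

```text
18.65 [0.54449223 0.15043405 0.0975398 ] [-0.04997423 -0.53890355 -1.68167752] 0.030671110048371926 tool move [ 1.29634281 -0.40533814 15.53980646] twist -0.0012916502537670682 tilt 0.0211460425388305
```

View pics/wrist9.png

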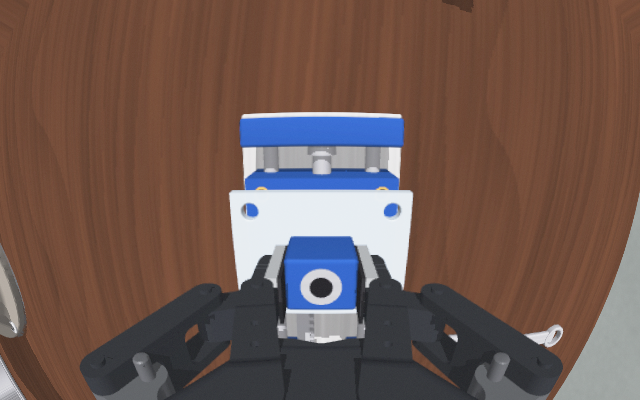

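View pics/scene9c.png

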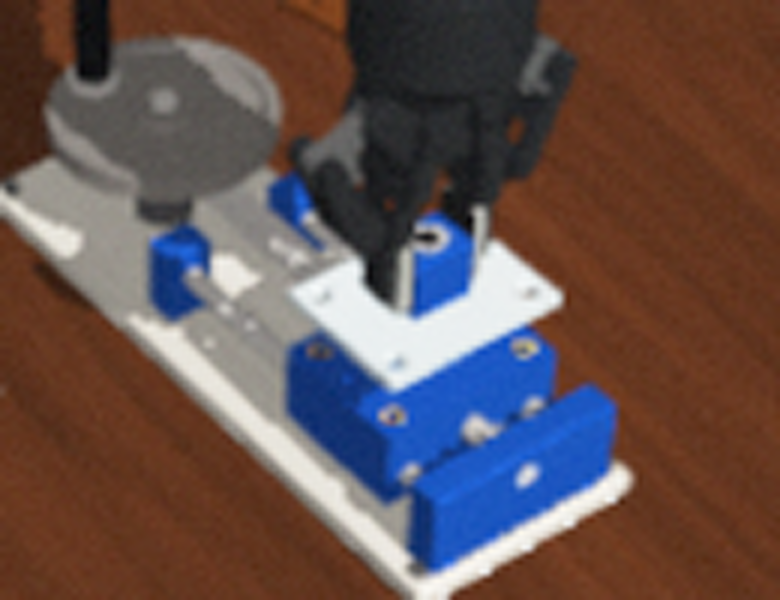

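View pics/side9c.png

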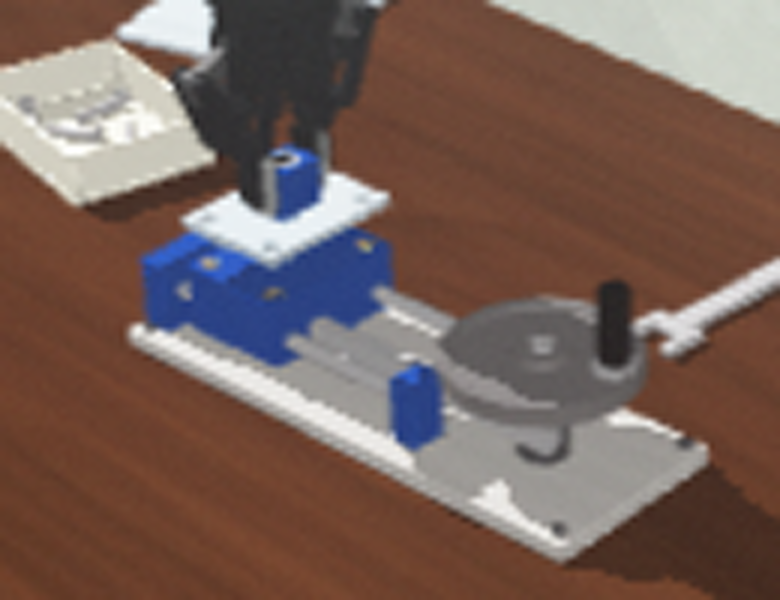

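```bash
cat > relm.py <<'E'
from h import *
import pickle
def go(tag,zt,zd,data,yaw=.0733):
    c,s=np.cos(yaw),np.sin(yaw); Rm=np.array([[c,s],[-s,c]]); out=[]
    for n,x0,y0,k,P,D in data:
        p=pickle.load(open(n+tag+'.pkl','rb')); f=lambda q,z:at(n,p,x0+(q[0]+.5)/k-.5,y0+(q[1]+.5)/k-.5,z)[:2]
        a=np.array([f(q,zt) for q in P]); b=np.array([f(q,zd) for q in D])
        d=(a-b)@Rm.T*1e3; print(n,'plate-deck in deck axes mm\n',d,'mean',d.mean(0))
        print('  sides',[round(float(np.hypot(*(a[i+1]-a[i])))*1e3,1) for i in range(len(a)-1)],[round(float(np.hypot(*(b[i+1]-b[i])))*1e3,1) for i in range(len(b)-1)])
E
python3 - <<'E'
from relm import *
go('9',.0935,.062,[('scene',290,170,6,[(323,294),(400,363),(530,293)],[(319,350),(392,415),(526,348)]),('side',240,150,6,[(208,217),(270,247),(363,200)],[(209,263),(273,293),(366,245)])])
E
```

```text
scene plate-deck in deck axes mm
 [[-1.30661324 -0.12865551]
 [-0.54021441  2.5979369 ]
 [ 0.20680507 -0.44854767]] mean [-0.54667419  0.67357791]
  sides [52.5, 71.8] [49.8, 72.6]
side plate-deck in deck axes mm
 [[-1.32694444 -4.02555579]
 [-2.70375753 -3.28625441]
 [-3.39696665 -2.99911189]] mean [-2.47588954 -3.43697403]
  sides [50.7, 70.4] [51.5, 71.1]
```

Run:
```python
from h import *
crop('pics/wrist9.png','pics/w9c.png',225,160,100,65,8); crop('pics/wrist9.png','pics/w9d.png',330,160,100,65,8)
```

```text
(no output)
```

View pics/w9c.png

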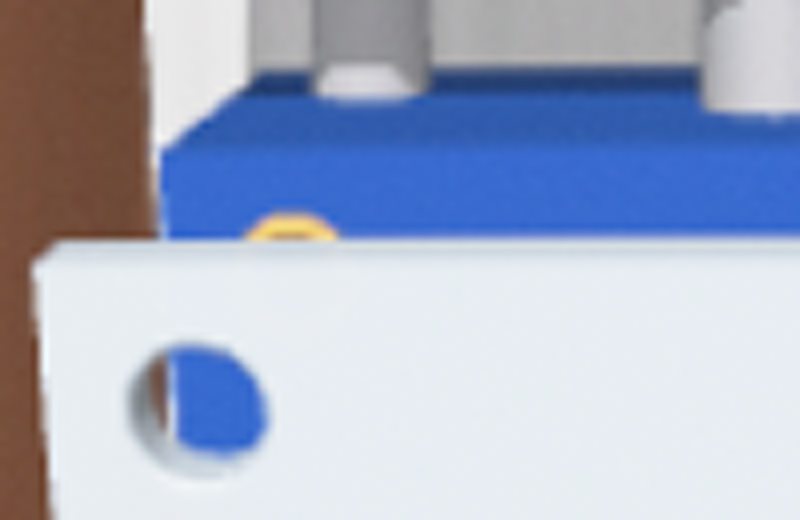

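View pics/w9d.png

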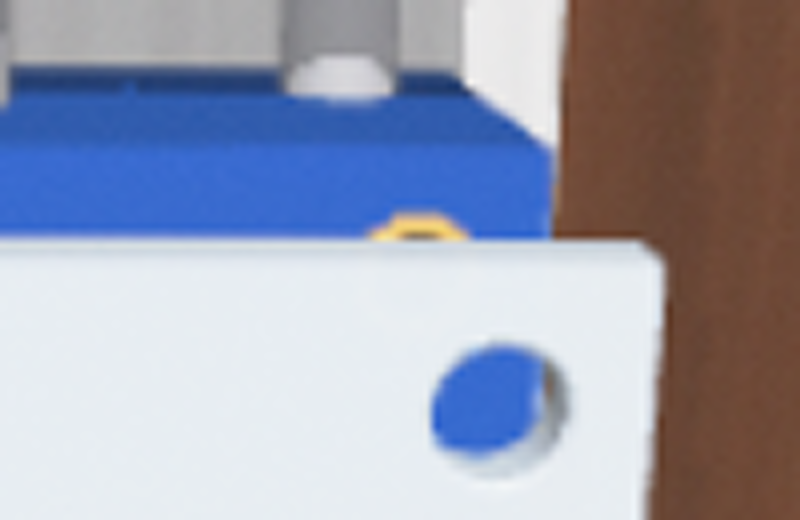

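Run:
```python
from h import *
import pickle
p=pickle.load(open('wrist9.pkl','rb')); o=r.get_obs(); yaw=.0733; c,s=np.cos(yaw),np.sin(yaw); Rm=np.array([[c,s],[-s,c]])
cx=lambda x0,y0,u,v:(x0+(u+.5)/8-.5,y0+(v+.5)/8-.5)
T=o['tcp_pos'][:2]
def pr(name,q,z): print(name,Rm@(at('wrist',p,*q,z)[:2]-T)*1e3)
pr('deck cornL',cx(225,160,160,148),.062);pr('deck cornR',cx(330,160,552,148),.062)
pr('rimtop L',cx(225,160,292,212),.062);pr('rimtop R',cx(330,160,418,212),.062)
for z in(.0935,.092):
    pr('pl cornL',cx(225,160,36,264),z);pr('pl cornR',cx(330,160,663,264),z)
    pr('pl bot edge L',cx(225,160,60,241),z-.006);pr('plbot R',cx(330,160,640,241),z-.006)
    pr('hole L',cx(225,160,198,409),z);pr('hole R',cx(330,160,500,409),z)
```

```text
deck cornL [-45.91018337  36.63134925]
deck cornR [45.66641955 36.4898515 ]
rimtop L [-36.03882764  31.64817017]
rimtop R [35.61060074 31.53314956]
pl cornL [-46.37682538  35.04622146]
pl cornR [45.13992757 34.8900356 ]
pl bot edge L [-46.5009648   35.18990043]
plbot R [45.32927137 35.0337048 ]
hole L [-36.43490038  25.62587668]
hole R [35.10321022 25.50506891]
pl cornL [-46.84700967  34.70518438]
pl cornR [45.60782702 34.54739754]
pl bot edge L [-46.95385244  34.86371043]
plbot R [45.78060622 34.70597679]
hole L [-36.80317591  25.18827725]
hole R [35.46822926 25.06623115]
```

carry_out(
  motion="1 0.7 0.3 0 0; 1 0.7 0.2 0 0; 1 0 0 5 0; 1 0 0 5 0; 1 0 0 3 0; 1 0 0 2 0; 1 0 0 0 0; 1 0 0 0 0",
)

```text
clock: 19.8
tcp_pos: [0.5449, 0.1519, 0.0824]
orientation: [2.14, 2.3, 0.0]
contact_force: [0.4, 0.2, -1.7]
grip_width: 0.0312
```

carry_out(
  motion="1 0 0 0 0; 1 0 0 0 0; 1 0 0 0 0; 1 0 0 0 0; 1 0 0 0 0; 1 0 0 0 0; 1 0 0 0 0; 1 0 0 0 0",
)

```text
clock: 20.8
tcp_pos: [0.5448, 0.1518, 0.0823]
orientation: [2.14, 2.3, 0.0]
contact_force: [-0.3, 0.4, -2.1]
grip_width: 0.0312
```

Run:
```python
from st import *
import pickle
rel([.5440,.1517,.082],.0733)
for n in('wrist','scene','side'):
    p=camera_params(n); cv2.imwrite(f'pics/{n}10.png',grab_frame(n)[:,:,::-1]); pickle.dump(p,open(n+'10.pkl','wb'))
crop('pics/scene10.png','pics/scene10c.png',290,170,130,100,6); crop('pics/side10.png','pics/side10c.png',240,150,130,100,6)
crop('pics/wrist10.png','pics/w10c.png',225,160,200,65,4)
```

```text
20.8 [0.54480352 0.15182591 0.08231522] [-0.29417958  0.39269465 -2.09345522] 0.031154279373201095 tool move [-0.06781131 -0.81050333  0.31518766] twist -0.0013235350290439346 tilt 0.0030475876951194182
```

View pics/w10c.png

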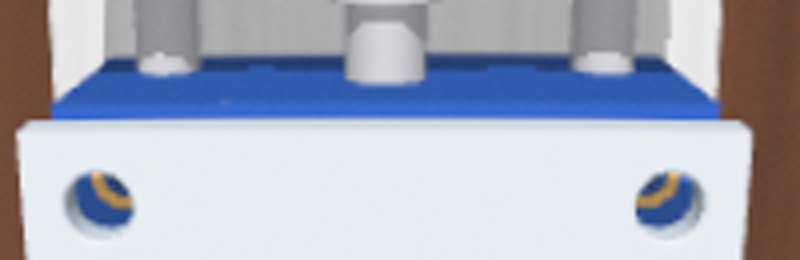

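View pics/scene10c.png

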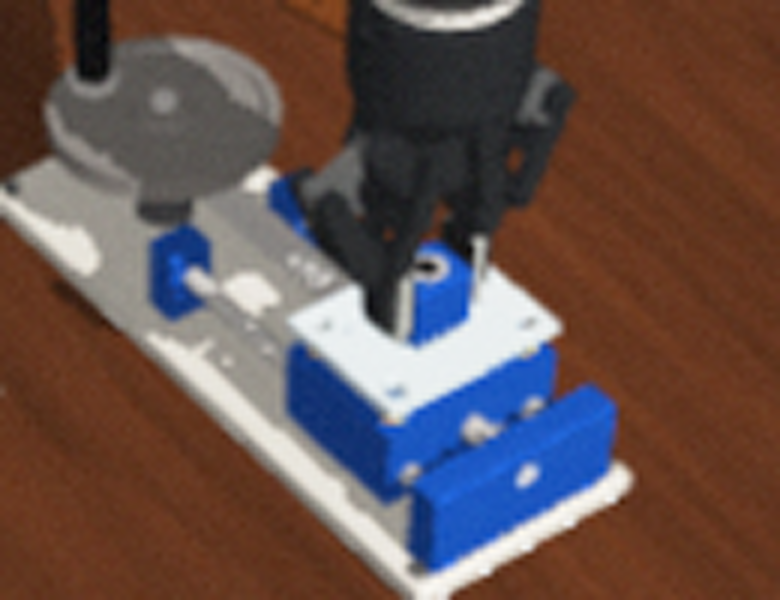

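View pics/side10c.png

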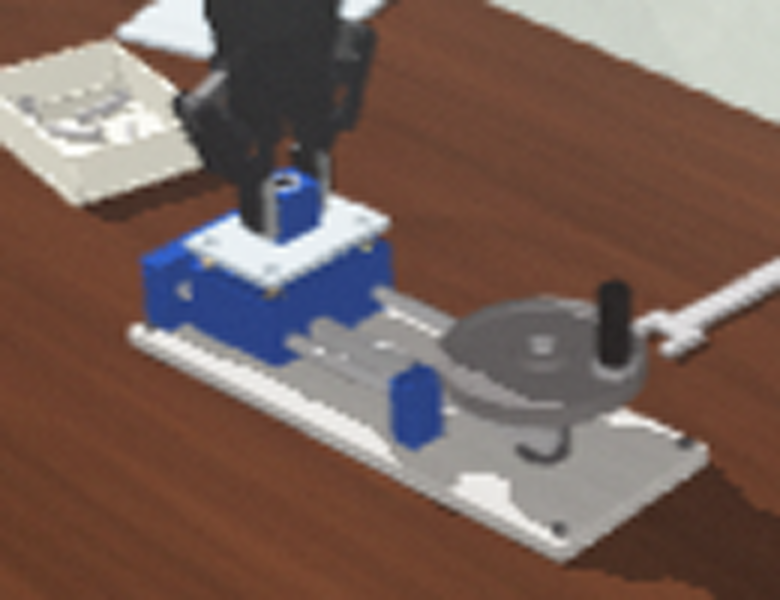

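Run:
```python
from h import *
import pickle
p=pickle.load(open('wrist10.pkl','rb')); o=r.get_obs(); yaw=.0733; c,s=np.cos(yaw),np.sin(yaw); Rm=np.array([[c,s],[-s,c]]); T=o['tcp_pos'][:2]
cx=lambda u,v:(225+(u+.5)/4-.5,160+(v+.5)/4-.5)
def pr(n,q,z): print(n,z,Rm@(at('wrist',p,*cx(*q),z)[:2]-T)*1e3)
pr('deck L',(52,104),.062);pr('deck R',(720,104),.062)
for z in (.0783,.077):
    pr('pl L',(17,134),z);pr('pl R',(752,134),z);pr('hole L',(99,205),z);pr('hole R',(670,205),z)
# overlay: deck holes/rims assuming deck at TCP-relative offset dy, and plate rim
im=cv2.imread('pics/wrist10.png')[160:225,225:425]; im=cv2.resize(im,None,fx=4,fy=4,interpolation=cv2.INTER_CUBIC)
def circ(X,Y,rad,z,col):
    t=np.linspace(0,2*np.pi,60); L=np.c_[X+rad*np.cos(t),Y+rad*np.sin(t)]/1e3
    W=np.c_[L@Rm+T,np.full(60,z)]; q=(proj('wrist',p,W)-[225,160]+.5)*4-.5
    cv2.polylines(im,[np.round(q*8).astype(np.int32)],True,col,1,cv2.LINE_AA,3)
for X in(-36.5,35.5):
    circ(X,25,4.5,.0779,(0,0,255)); circ(X,25,4.5,.0719,(0,255,0)); circ(X,25,3,.062,(255,0,255))
cv2.imwrite('pics/ov.png',im)
```

```text
deck L 0.062 [-46.3422502   35.16719279]
deck R 0.062 [45.28932119 35.02167608]
pl L 0.0783 [-46.59836208  34.73540261]
pl R 0.0783 [45.13246027 34.5856466 ]
hole L 0.0783 [-36.51085669  25.50654176]
hole R 0.0783 [35.01970622 25.39254393]
pl L 0.077 [-47.00745669  34.43712414]
pl R 0.077 [45.53852805 34.28603734]
hole L 0.077 [-36.83030906  25.12625138]
hole R 0.077 [35.3359074  25.01124051]
```

View pics/ov.png

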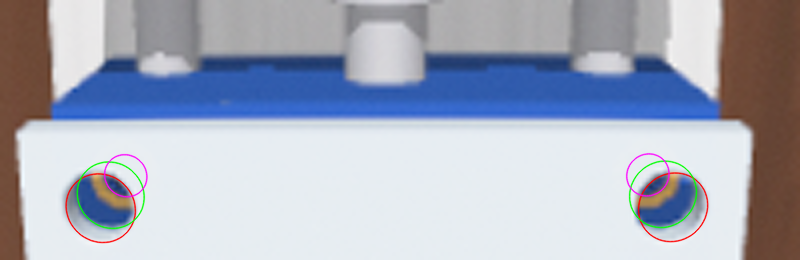

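The overlay shows the deck holes (magenta) matching the brass rims seen through the plate holes. Alignment is within about 0.3 mm, and the gap is about 10 mm. One last stillness check, then I hand in.

Run:
```python
from st import *
o=r.get_obs(); print(np.abs(o['qvel']).max()); rel([.5440,.1517,.082],.0733); r.hand_in()
```

```text
0.0011538452496324399
20.95 [0.5447804  0.15181056 0.0822867 ] [-0.38561686 -0.00819652 -1.08235358] 0.03109860883175812 tool move [-0.0541723  -0.78632562  0.28671128] twist -0.0013496545932356885 tilt 0.0013703330333502402
the job is handed in; nothing more can be done
```

I wound the wheel clockwise by its knob until it stalled with the carriage at the stop. I then picked up the larger milky plate by its blue block and handed in at 20.95 s, holding it level above the carriage.

**Carriage:** the knob stalled at about 11 N. The carriage then measured about 189 mm from the hub, against 190 mm expected when home; a second hub reading gave 187 mm. The rear edge of the stop measured about 68 mm from the carriage centre against 71 mm expected. I put these differences down to camera error. The carriage was in the same place at the end.

**Plate:** through the wrist camera, the plate's holes lined up with the threaded holes to about 0.3 mm, with only the two +y holes visible. The gap was about 10 mm, the tilt under 0.01° and the joints practically still. The force was just the plate's weight, about 1–2 N.

**Disagreement:** before the last correction of about 1.5 mm, the scene and side cameras differed from each other by up to 4 mm and, combined, from the wrist camera by about 1 mm. They also put the plate about 1.4 mm lower, which would make the gap about 9 mm. I used the wrist camera because it sees the plate and carriage holes together. I did not measure with the other two again after the correction.

I did not touch the motor, spanner or parts tray.

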